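Set two small cheeses to press

TASK

Set both cheeses to press, each centred in the drain tray of its own shape. In the rectangular tray stack the loaf cheese, then the flat wooden press board on it, then the iron weight on the board, each centred and lying lengthways with the tray; in the round tray put the round cheese, then the round knobbed follower centred on top of it, knob up. Let go of everything and leave the jar, cup and brush where they are.

Things in the scene. Friction and masses are not known exactly. Their poses are not given: they have to be found in the camera images.
- loaf_tray: Rectangular white plastic drain tray, fixed to the table, 160 (x) by 130 (y) mm, with rows of small drain holes. Flat floor 8 mm above the table, rim 5 mm wide that rises to 12 mm above the table. Origin: centre of the underside; z up, x along its length.
- round_tray: Round white plastic drain tray, fixed to the table, 140 mm across, with rings of small drain holes. Flat floor 8 mm above the table, rim 5 mm wide that rises to 12 mm above the table. Origin: centre of the underside; z up.
- loaf_cheese: Yellow brick-shaped cheese, rigid, 100 (x) by 58 (y) mm, 45 mm high, about 0.27 kg, standing on its flat base on the table. Origin: centre of the underside; z up, x along its length.
- round_cheese: Greyish-cream small round cheese, rigid, upright cylinder 58 mm across, 40 mm high, about 0.12 kg, with rounded rims, flat top and base. Origin: centre of the underside; z up (its axis).
- press_board: Plain flat rectangular wooden board, 110 (x) by 64 (y) mm, 14 mm thick, 0.07 kg, lying flat on the table. Origin: centre of the underside; z up, x along its length.
- follower: Round wooden disc 66 mm across and 12 mm thick with a central upright wooden knob 22 mm across; the knob runs from 12 to 46 mm above the underside; 0.06 kg; it lies knob up. Origin: centre of the underside; z up through the knob.
- weight: Dark iron press weight, about 0.6 kg: a block 84 (x) by 46 (y) mm, 24 mm high, with a central upright grip plate on top, 50 mm long (x) and 12 mm thick (y), which runs from 24 to 60 mm above the underside. Origin: centre of the underside; z up, x along the length of block and grip.
- jar: Bystander: closed amber glass jar with a white cap, 60 mm across, 85 mm high. Leave alone. Origin: centre of the underside; z up.
- cup: Bystander: open metal cup, 76 mm across the rim, 80 mm high. Leave alone. Origin: centre of the underside; z up.
- brush: Bystander: rind brush lying on the table at the edge of the work, handle along its x axis. Leave alone. Origin: on its underside, near its middle.
Mind the look-alikes: they are no part of the job. What is meant by the round_cheese is not blue, and is the larger of those in its own colour.

How it is judged:
By the outcome, as a careful person would: the job done as asked, in the order asked, and still so for the second after the job is handed in, with the robot touching nothing.
It also fails if it takes over 134 s, if anything falls off the work surface, if the arm or the gripper's body presses on something with over 40 N, if the wrist force passes 120 N, or if a joint passes its speed limit or range.

ROBOT

A 7-joint arm with a two-finger parallel gripper is mounted at the origin on the work surface. World frame = base frame: x ahead of the robot, y to its left, z up, the work surface at z = 0. Lengths are in m, angles in degrees, forces in N, time in s.
With the tool pointing down it reaches from about 0.425 to 0.875 m from the base axis. Payload 4.7 kg.
Tool frame: the origin (TCP) lies at the very end of the fingers, on their centre line; the grasp point (between the pads) lies env.grip_point_offset behind it (env.grip_point_offset is the distance from the TCP to the grasp point, in m); z points along the fingers, y is the direction in which the jaws open and shut (so a half turn about z gives the same grasp; the last joint's range is limited). The gripper opens to 87 mm and grips with 3 to 60 N. Pads are 19 mm wide; open, the fingers measure 117 mm over their backs; the gripper's body (75 mm by 190 mm) begins 51 mm behind the grasp point.
Start: joints at [71.396, 18.392, -4.016, 83.108, 1.295, 78.541, -3.26], TCP at [0.216, -0.613, 0.223] pointing down, gripper open.
Joint ranges: [-163.93, 163.93], [-17.29, 119.83], [-79.2, 71.16], [3.27, 140.29], [-89.18, 269.18], [5.43, 117.66], [-154.24, 154.24]. Speed limits (degrees/s): [147.25, 147.25, 180, 180, 180, 180, 180].

INTERFACE

Orientations are given as [roll, pitch, yaw] about the fixed x, y, z axes, in that order (R = Rz(yaw) Ry(pitch) Rx(roll)).
In Python, from cell import env gives the robot as it stands.
- The arm moves only by the tool send_rows, never from a script. Its argument "plan" is a list of rows, each a list of 7 numbers: the finger opening in mm, from 0 to 87, then the shift along the tool's x, y, z in mm, then the turn, a rotation vector about the tool's x, y, z in rad. A call has 1 to 12 rows; each row shifts and turns the commanded pose from where the row before left it, along the tool's axes as they then stand; what a row does not reach is not made up. A row lasts 1/10 s, in which the tool goes at most 50 mm and 8.59 degrees, less where a joint would pass 70% of its speed; a pose out of reach is approached as far as the arm can. A call is refused whole if a number of a shift passes 50 or a number of a turn 0.15, either way. A call with a gripper value outside its range is refused whole. The fingers move at their own pace and stop on an object; "grip_force" is the grip in N (left out, the last holds). Time passes only in rows, so rows that do not move let the fingers close. It gives the time, the measured TCP pose, the force and the opening at its end, in the units of the state.
- env.get_obs(): the state, without advancing time (a new reading comes with each control period).
- env.read_camera(name): name is "side" or "top"; returns the picture (400x640x3 uint8, red, green, blue); there is no depth.
- env.get_calibration(name): a dict with "fx", "fy", "cx", "cy" (pixels), "extrinsics" (4x4, takes a point from camera to world coordinates). Camera axes: x right, y down, z forward; pixel columns grow to the right and rows downward; lengths in m; the calibration is good to about 2 mm. A picture is of the moment at which its call begins. get_calibration takes no time and is no camera call.
- env.sign_off(): hands the job in, once; it reports no verdict.
Trained networks look in the newest picture that a camera, given by its name, has taken for a name from the list of things; names that differ only in an ending like _2 or _b are one class to them, and where a whole thing is asked for, a point or a joint stands for the part that bears it (a point fixed in the world has none). Each returns a list of dicts, best first, with "confidence" (0 to 1); they miss things now and then, are a little off and sometimes report something else, mostly with a low value. They report only what shows in the picture. A call takes as long as a camera call. They do not tell look-alikes from the thing itself.
- env.regions_of(camera, query): "region" (400x640 bool, what is visible of it) and "rect" ([left, top, right, bottom] in pixels, round what is visible of it).
The state is a dict: "time_s": time; "qpos": joint angles; "joint_velocities": joint speeds; "effort": joint torques, N m; "tool_pos": TCP position; "tool_rot": TCP orientation; "force": force on the tool from outside, world axes, zero at the start; "wrist_torque": the same for the moment, N m; "grip_width": finger opening in m.
Only numpy, scipy, OpenCV 4.12 (cv2) and the standard library are available. Lean on these libraries where they do the work, as an engineer would, in place of code of your own. Each camera call takes 0.05 s, during which the arm holds its last target. There are 200 camera calls.

## Working session

There is one attempt and no reset: what is moved stays moved. The work goes in short steps, Python scripts to look and compute and a tool call to move; the robot and the scene stay as the last step left them, time stands still between calls to the robot, and variables do not carry over. Pictures are saved under pics/ and viewed, about 12 in all and at most 16, crops included, and the job is handed in when it is done.

Besides the shell and the picture viewer there is one more tool, called after ">>>" as name([rows], argument=value, ...), one row to a line, values as JSON. send_rows: Moves the arm, as the interface text tells. Its arguments: {"type":"object","properties":{"plan":{"type":"array"},"grip_force":{"type":"number"}},"required":["plan"]}

```bash
ls; mkdir -p pics; python3 - <<'E'
from cell import env
import cv2,numpy as np
o=env.get_obs(); print({k:np.round(v,4).tolist() for k,v in o.items()}, env.grip_point_offset)
for n in ("top","side"):
    im=env.read_camera(n); cv2.imwrite(f"pics/{n}0.png",im[:,:,::-1])
    c=env.get_calibration(n); print(n,c["fx"],c["fy"],c["cx"],c["cy"]);print(np.round(c["extrinsics"],4).tolist())
E
```

```text
pics
{'time_s': 0.0, 'qpos': [71.3966, 18.4395, -4.0153, 83.1744, 1.2951, 78.541, -3.261], 'joint_velocities': [-0.0182, 0.0369, -0.0782, 0.022, -0.0164, 0.0242, 0.052], 'effort': [0.0, -49.1287, -0.404, -31.2529, -0.0641, 0.0437, 0.0002], 'tool_pos': [0.2158, -0.6125, 0.2215], 'tool_rot': [-179.8904, 0.0059, 19.4119], 'force': [-0.5332, -0.539, 0.2609], 'wrist_torque': [-0.0216, -0.0245, -0.0482], 'grip_width': 0.087} 0.0187
top 502.30830662612726 502.30830662612726 316.17985772356576 203.06191177387257
[[-0.0441, -0.9748, 0.2185, 0.2983], [-0.999, 0.0434, -0.0081, 0.0005], [-0.0015, -0.2186, -0.9758, 1.4187], [0.0, 0.0, 0.0, 1.0]]
side 411.46781077005033 411.46781077005033 319.45253883202525 196.17337420420202
[[-0.9485, -0.2459, 0.1997, 0.3753], [-0.3167, 0.7341, -0.6007, 0.7109], [0.0011, -0.633, -0.7742, 0.9468], [0.0, 0.0, 0.0, 1.0]]
```

View pics/top0.png

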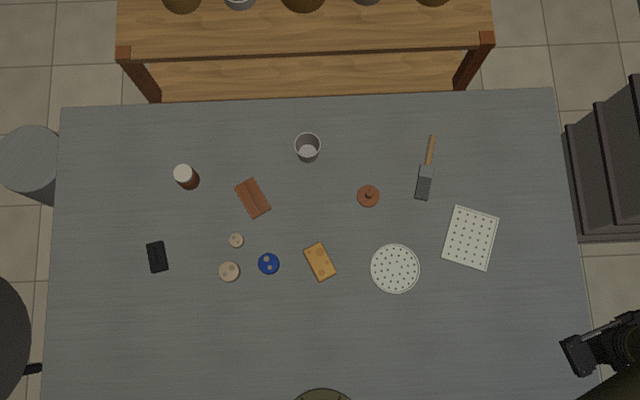

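View pics/side0.png

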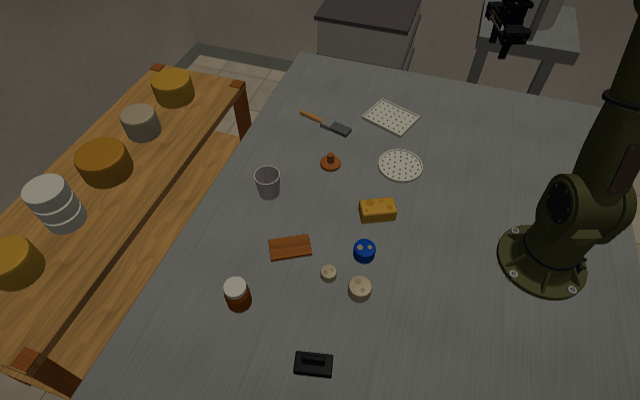

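```bash
cat > h.py <<'E'
from cell import env
import cv2,numpy as np
from scipy.spatial.transform import Rotation as R
cal={n:env.get_calibration(n) for n in ("top","side")}
def px2w(n,u,v,z):
    c=cal[n];E=np.array(c["extrinsics"]);d=E[:3,:3]@np.array([(u-c["cx"])/c["fx"],(v-c["cy"])/c["fy"],1.])
    t=(z-E[2,3])/d[2];return E[:3,3]+t*d
def w2px(n,p):
    c=cal[n];E=np.array(c["extrinsics"]);q=(np.atleast_2d(p)-E[:3,3])@E[:3,:3]
    return np.c_[q[:,0]/q[:,2]*c["fx"]+c["cx"],q[:,1]/q[:,2]*c["fy"]+c["cy"]]
E
python3 - <<'E'
from h import *
np.set_printoptions(suppress=True,precision=1)
Z=dict(loaf_tray=.012,round_tray=.012,loaf_cheese=.045,round_cheese=.04,press_board=.014,follower=.012,weight=.024,jar=.085,cup=.08,brush=.02)
for n in ("top","side"):
    env.read_camera(n)
    for k,z in Z.items():
        for r in env.regions_of(n,k):
            m=np.array(r["region"]);
            ys,xs=np.nonzero(m)
            if len(xs)<10: continue
            (c,s,a)=cv2.minAreaRect(np.c_[xs,ys].astype(np.float32))
            print(n,k,round(r["confidence"],2),r["rect"],m.sum(),np.array(c),np.array(s),round(a),(px2w(n,*c,z)*1000)[:2])
E
```

```text
top loaf_tray 0.58 [441.5, 208.6, 497.8, 271.9] 2696 [470.1 238.2] [48.8 57.2] 16 [ 492.4 -441. ]
top round_tray 0.61 [369.9, 243.3, 418.9, 293.5] 1999 [394.5 268.5] [49. 49.] 90 [ 416.8 -221.1]
top round_tray 0.61 [303.5, 241.4, 335.1, 284.0] 805 [319.4 261.6] [37.7 22. ] 60 [445.2 -12.9]
top round_tray 0.17 [414.9, 137.1, 437.6, 201.5] 747 [427.1 167.5] [16. 66.] 13 [ 705.  -338.8]
top loaf_cheese 0.93 [306.4, 241.2, 336.1, 282.6] 761 [319.9 262. ] [36.7 21.1] 62 [440.6 -13.7]
top round_cheese 0.76 [220.0, 261.6, 240.5, 284.5] 368 [229.5 272. ] [20.5 20.5] 45 [424.9 233.9]
top round_cheese 0.54 [256.9, 255.4, 281.2, 271.1] 344 [268.5 263.5] [19. 21.] 90 [443.3 127. ]
top round_cheese 0.53 [230.1, 229.6, 247.4, 251.7] 221 [237. 241.] [16. 16.] 90 [509.3 212.6]
top press_board 0.76 [237.1, 175.0, 268.4, 218.2] 822 [252.5 198.1] [37.5 22.3] 60 [635.6 171. ]
top follower 0.79 [358.1, 183.2, 376.6, 207.4] 401 [368.5 195.5] [21.9 21.9] 27 [ 628.9 -162.7]
top weight 0.87 [145.4, 242.3, 166.8, 272.9] 552 [157.  257.3] [31.5 18.7] 77 [475.8 437.8]
top jar 0.85 [175.3, 162.4, 202.2, 191.2] 5
[... 1215 characters left out ...]
 303.6] 544 [359.5 289. ] [26. 25.] 90 [426.6 250.2]
side press_board 0.79 [267.0, 233.7, 310.7, 261.2] 928 [289.3 247.7] [22.8 42.2] 81 [635.8 180.4]
side follower 0.76 [320.4, 153.9, 337.3, 175.2] 299 [330. 163.] [18.4 18.4] 45 [ 627.6 -152.6]
side weight 0.55 [292.0, 349.7, 331.9, 378.5] 963 [312.7 364.8] [40.5 25.1] 6 [477.5 448. ]
side weight 0.33 [251.1, 160.7, 283.0, 202.9] 790 [266.5 183. ] [34. 27.] 90 [778.7  -3. ]
side jar 0.85 [226.3, 277.2, 253.8, 313.3] 778 [237.4 294.3] [37.1 25. ] 76 [682.8 373.3]
side cup 0.77 [254.1, 166.3, 282.5, 201.7] 739 [266.5 183. ] [34. 25.] 90 [754.2  40.3]
side brush 0.69 [298.4, 113.6, 353.0, 136.9] 436 [324.9 122.9] [54.3 11.4] 24 [ 698.9 -319.5]
```

Top view: weight (157,257), round cheeses (229,272) large and (237,241) small, blue look-alike (268,263), loaf (319,262), board (252,198), follower (368,196), round tray (395,268), loaf tray (470,238). Side view agrees. Next I fit the models to colour masks for accurate poses.

```bash
cat >> h.py <<'E'
from scipy.optimize import minimize
def box(l,w,z0,z1): return np.array([[x,y,z] for x in(-l/2,l/2) for y in(-w/2,w/2) for z in(z0,z1)])
def cyl(d,z0,z1):
    a=np.linspace(0,2*np.pi,48,endpoint=False);return np.array([[d/2*np.cos(t),d/2*np.sin(t),z] for t in a for z in(z0,z1)])
M=dict(loaf_tray=[box(.16,.13,0,.012)],round_tray=[cyl(.14,0,.012)],loaf_cheese=[box(.1,.058,0,.045)],
 round_cheese=[np.r_[cyl(.058,.005,.035),cyl(.048,0,.04)]],press_board=[box(.11,.064,0,.014)],
 follower=[cyl(.066,0,.012),cyl(.022,.012,.046)],weight=[box(.084,.046,0,.024),box(.05,.012,.024,.06)])
S=8
def grab(n,k=4): return np.mean([env.read_camera(n).astype(float) for _ in range(k)],0)
def soft(im,reg,pad=10):
    """soft fg mask in crop around region, from colour distance to local bg and fg medians"""
    ys,xs=np.nonzero(reg);x0,x1,y0,y1=xs.min()-pad,xs.max()+pad+1,ys.min()-pad,ys.max()+pad+1
    x0,y0=max(x0,0),max(y0,0);x1,y1=min(x1,640),min(y1,400)
    c=im[y0:y1,x0:x1];r=reg[y0:y1,x0:x1].astype(np.uint8)
    bg=np.median(c[cv2.dilate(r,np.ones((7,7)))==0],0);core=cv2.erode(r,np.ones((3,3)))>0
    d=np.linalg.norm(c-bg,axis=2);f=np.percentile(d[core],30) if core.any() else d.max()
    s=np.clip((d/f-.15)/.7,0,1)
    s[cv2.dilate(r,np.ones((9,9)))==0]=0
    return s,(x0,y0)
def render(n,name,p,off,shape,z=0.):
    c,s=np.cos(p[2]),np.sin(p[2]);Rz=np.array([[c,-s,0],[s,c,0],[0,0,1]])
    m=np.zeros((shape[0]*S,shape[1]*S),np.uint8)
    for V in M[name]:
        q=w2px(n,V@Rz.T+[p[0],p[1],z]);q=(q-off+.5)*S-.5
        h=cv2.convexHull((q*16).astype(np.int32));cv2.fillConvexPoly(m,h,1,shift=4)
    return cv2.resize(m.astype(np.float32),(shape[1],shape[0]),interpolation=cv2.INTER_AREA)
def fit(n,name,s,off,p0,z=0.):
    f=lambda v:np.abs(render(n,name,[v[0]/1000,v[1]/1000,v[2]/50],off,s.shape,z)-s).sum()/s.sum()
    best=None
    for dy in (0,.4,-.4):
        x0=np.array([p0[0]*1000,p0[1]*1000,(p0[2]+dy)*50])
        r=minimize(f,x0,method="Nelder-Mead",options=dict(initial_simplex=np.vstack([x0,x0+[8,0,0],x0+[0,8,0],x0+[0,0,8]]),xatol=.05,fatol=1e-4))
        if best is None or r.fun<best.fun: best=r
    return best.x/[1000,1000,50],best.fun
E
python3 - <<'E'
from h import *
P0=dict(loaf_tray=(.492,-.436,-.3),round_tray=(.417,-.216,0),loaf_cheese=(.443,-.015,.5),round_cheese=(.423,.24,0),press_board=(.636,.175,.5),follower=(.628,-.158,0),weight=(.477,.442,.2))
rows=[]
for n in("top","side"):
    im=grab(n); tiles=[]
    for k,p0 in P0.items():
        c=w2px(n,[*p0[:2],.01])[0]
        L=[r for r in env.regions_of(n,k) if np.hypot((r["rect"][0]+r["rect"][2])/2-c[0],(r["rect"][1]+r["rect"][3])/2-c[1])<12]
        if L: reg=np.array(L[0]["region"])
        else: reg=render(n,k,p0,np.array([0,0]),(400,640))>.5
        s,off=soft(im,reg); p,e=fit(n,k,s,off,p0)
        print(n,k,np.round(p[:2]*1000,1),round(np.degrees(p[2]),1),"err",round(e,3),len(L))
        h,w=s.shape;cr=im[off[1]:off[1]+h,off[0]:off[0]+w].astype(np.uint8)[:,:,::-1]
        cr=cv2.resize(cr,None,fx=4,fy=4,interpolation=cv2.INTER_CUBIC)
        b=(cv2.resize(render(n,k,p,off,s.shape),None,fx=4,fy=4)>.5).astype(np.uint8)
        cv2.drawContours(cr,cv2.findContours(b,0,1)[0],-1,(0,255,0),1)
        t=np.zeros((300,200,3),np.uint8);hh,ww=min(300,cr.shape[0]),min(200,cr.shape[1]);t[:hh,:ww]=cr[:hh,:ww]
        if 'tray' not in k: tiles.append(t[:240])
    rows.append(np.hstack(tiles))
cv2.imwrite("pics/fit.png",cv2.resize(np.vstack(rows),(800,384)))
E
```

```text
top loaf_tray [ 495.8 -441.5] -20.5 err 0.118 1
top round_tray [ 417.9 -221.8] 4.5 err 0.14 1
top loaf_cheese [443.9 -12.1] 25.0 err 0.033 1
top round_cheese [428.1 237.3] 1.3 err 0.153 1
top press_board [638.3 172.5] 28.7 err 0.027 1
top follower [ 629.3 -161. ] 7.2 err 0.026 1
top weight [479.7 441.8] 12.3 err 0.069 1
side loaf_tray [ 496.2 -439.4] -20.3 err 0.177 1
side round_tray [ 418.3 -220.1] 11.4 err 0.173 0
side loaf_cheese [444.4  -9.6] 21.3 err 0.106 1
side round_cheese [428.4 240.4] -24.3 err 0.1 1
side press_board [638.  174.6] 28.8 err 0.037 1
side follower [ 629.4 -158.6] -25.1 err 0.057 1
side weight [478.6 442.4] 12.2 err 0.052 1
```

View pics/fit.png

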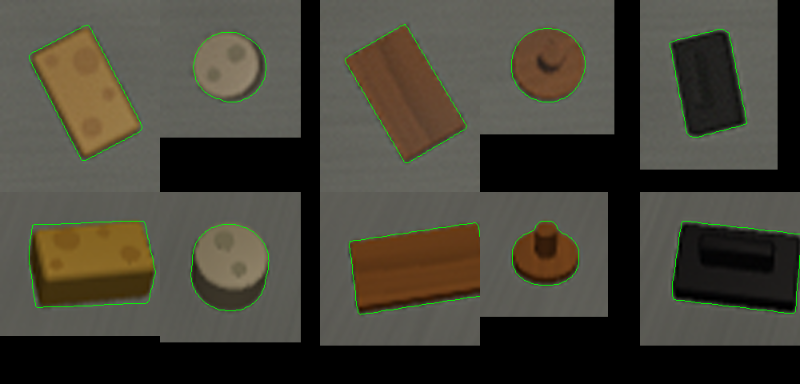

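```bash
cat >> h.py <<'E'
def go(*wps,step=38,start=None):
    """wps: (x,y,z mm,yaw deg); prints per waypoint the turn rows then shift rows in tool axes"""
    o=env.get_obs(); p=np.array(o["tool_pos"])*1000; r=o["tool_rot"]; yaw=r[2]
    if start is None: print("t",round(o["time_s"],2),"pose",np.round(p,1),np.round(r,2),"F",np.round(o["force"],1),"w",round(o["grip_width"]*1000,1))
    for w in wps:
        d=(w[3]-yaw+180)%360-180; t=np.radians(d); k=int(np.ceil(abs(t)/.148)) if abs(d)>.15 else 0
        yaw=yaw+d; c,s=np.cos(np.radians(yaw)),np.sin(np.radians(yaw)); v=np.array(w[:3])-p
        q=np.array([v[0]*c+v[1]*s, v[0]*s-v[1]*c, -v[2]]); n=max(1,int(np.ceil(np.linalg.norm(q)/step)))
        print(w,"| turn",k,"x rz",round(-t/max(k,1),4),"| shift",n,"x",np.round(q/n,2)); p=np.array(w[:3],float)
E
python3 - <<'E'
from h import *
go((450,-300,220,25),(444,-11,140,25),(444,-11,60,25),(444,-11,14,25))
E
```

```text
t 2.3 pose [ 216.  -613.1  222.6] [180.     0.    19.42] F [-0.3 -0.2  0.4] w 87.7
(450, -300, 220, 25) | turn 1 x rz -0.0975 | shift 11 x [ 31.31 -16.8    0.24]
(444, -11, 140, 25) | turn 0 x rz -0.0 | shift 8 x [ 14.59 -33.06  10.  ]
(444, -11, 60, 25) | turn 0 x rz -0.0 | shift 3 x [ 0.    0.   26.67]
(444, -11, 14, 25) | turn 0 x rz -0.0 | shift 2 x [ 0.  0. 23.]
```

>>> send_rows([
  [87,0,0,0,0,0,-0.0975],
  [87,31.3,-16.8,0.2,0,0,0],
  [87,31.3,-16.8,0.2,0,0,0],
  [87,31.3,-16.8,0.2,0,0,0],
  [87,31.3,-16.8,0.2,0,0,0],
  [87,31.3,-16.8,0.2,0,0,0],
  [87,31.3,-16.8,0.2,0,0,0],
  [87,31.3,-16.8,0.2,0,0,0],
  [87,31.3,-16.8,0.2,0,0,0],
  [87,31.3,-16.8,0.2,0,0,0],
  [87,31.3,-16.8,0.2,0,0,0],
  [87,31.3,-16.8,0.2,0,0,0],
])

```text
time_s: 3.5
tool_pos: [0.4507, -0.2989, 0.2206]
tool_rot: [180.0, -0.0, 25.0]
force: [0.3, -0.2, -0.0]
grip_width: 0.0872
```

>>> send_rows([
  [87,14.6,-33,10,0,0,0],
  [87,14.6,-33,10,0,0,0],
  [87,14.6,-33,10,0,0,0],
  [87,14.6,-33,10,0,0,0],
  [87,14.6,-33,10,0,0,0],
  [87,14.6,-33,10,0,0,0],
  [87,14.6,-33,10,0,0,0],
  [87,14.6,-33,10,0,0,0],
  [87,0,0,0,0,0,0],
  [87,0,0,0,0,0,0],
])

```text
time_s: 4.5
tool_pos: [0.4442, -0.0111, 0.1404]
tool_rot: [180.0, 0.0, 25.1]
force: [0.3, -0.7, -0.3]
grip_width: 0.087
```

```bash
python3 - <<'E'
from h import *
go((444,-11,60,25),(444,-11,15,25))
E
```

```text
t 4.5 pose [444.2 -11.1 140.4] [1.7995e+02 2.0000e-02 2.5120e+01] F [ 0.3 -0.7 -0.3] w 87.0
(444, -11, 60, 25) | turn 0 x rz 0.0022 | shift 3 x [-0.05 -0.06 26.81]
(444, -11, 15, 25) | turn 0 x rz -0.0 | shift 2 x [ 0.   0.  22.5]
```

>>> send_rows([
  [87,0,0,27,0,0,0],
  [87,0,0,27,0,0,0],
  [87,0,0,27,0,0,0],
  [87,0,0,22,0,0,0],
  [87,0,0,22,0,0,0],
  [87,0,0,0,0,0,0],
  [50,0,0,0,0,0,0],
  [50,0,0,0,0,0,0],
  [50,0,0,0,0,0,0],
  [50,0,0,0,0,0,0],
  [50,0,0,0,0,0,0],
  [50,0,0,0,0,0,0],
], grip_force=20)

```text
time_s: 5.7
tool_pos: [0.4449, -0.0118, 0.0161]
tool_rot: [179.9, -0.0, 25.0]
force: [-1.2, 0.5, 4.4]
grip_width: 0.0578
```

>>> send_rows([
  [50,0,0,-10,0,0,0],
  [50,0,0,-20,0,0,0],
  [50,0,0,-30,0,0,0],
  [50,0,0,-35,0,0,0],
  [50,0,0,-30,0,0,0],
  [50,0,0,0,0,0,0],
  [50,0,0,0,0,0,0],
])

```text
time_s: 6.4
tool_pos: [0.444, -0.0114, 0.1404]
tool_rot: [180.0, -0.0, 25.0]
force: [-0.3, 0.1, -2.2]
grip_width: 0.0579
```

```bash
python3 - <<'E'
from h import *
go((480,-250,140,-20.4),(496,-440.5,100,-20.4),step=36)
E
```

```text
t 6.4 pose [444.  -11.4 140.4] [179.97  -0.    25.01] F [-0.3  0.1 -2.2] w 57.9
(480, -250, 140, -20.4) | turn 6 x rz 0.1321 | shift 7 x [16.7  30.15  0.05]
(496, -440.5, 100, -20.4) | turn 0 x rz -0.0 | shift 6 x [13.57 28.83  6.67]
```

>>> send_rows([
  [50,0,0,0,0,0,0.132],
  [50,0,0,0,0,0,0.132],
  [50,0,0,0,0,0,0.132],
  [50,0,0,0,0,0,0.132],
  [50,0,0,0,0,0,0.132],
  [50,0,0,0,0,0,0.132],
])

```text
time_s: 7.0
tool_pos: [0.4425, -0.0112, 0.1382]
tool_rot: [180.0, 0.3, -20.7]
force: [-0.6, 0.3, -3.2]
grip_width: 0.0578
```

>>> send_rows([
  [50,16.7,30.2,0,0,0,0],
  [50,16.7,30.2,0,0,0,0],
  [50,16.7,30.2,0,0,0,0],
  [50,16.7,30.2,0,0,0,0],
  [50,16.7,30.2,0,0,0,0],
  [50,16.7,30.2,0,0,0,0],
  [50,16.7,30.2,0,0,0,0],
])

```text
time_s: 7.7
tool_pos: [0.4788, -0.2508, 0.1378]
tool_rot: [-179.9, 0.3, -20.4]
force: [0.4, 0.6, -2.7]
grip_width: 0.0579
```

>>> send_rows([
  [50,13.6,28.8,6.7,0,0,0],
  [50,13.6,28.8,6.7,0,0,0],
  [50,13.6,28.8,6.7,0,0,0],
  [50,13.6,28.8,6.7,0,0,0],
  [50,13.6,28.8,6.7,0,0,0],
  [50,13.6,28.8,6.7,0,0,0],
  [50,0,0,0,0,0,0],
  [50,0,0,0,0,0,0],
])

```text
time_s: 8.5
tool_pos: [0.4948, -0.44, 0.0968]
tool_rot: [-179.8, 0.3, -20.5]
force: [-0.1, 0.9, -2.1]
grip_width: 0.0578
```

```bash
python3 - <<'E'
from h import *
go((496,-440.5,40,-20.4),(496,-440.5,24.5,-20.4),step=30)
E
```

```text
t 8.5 pose [ 494.8 -440.    96.8] [-179.84    0.29  -20.46] F [-0.1  0.9 -2.1] w 57.8
(496, -440.5, 40, -20.4) | turn 0 x rz -0.001 | shift 2 x [ 0.65  0.05 28.39]
(496, -440.5, 24.5, -20.4) | turn 0 x rz -0.0 | shift 1 x [ 0.  -0.  15.5]
```

>>> send_rows([
  [50,0.6,0,28,0,0,0],
  [50,0.6,0,28,0,0,0],
  [50,0,0,10,0,0,0],
  [50,0,0,3,0,0,0],
  [50,0,0,2,0,0,0],
  [50,0,0,0,0,0,0],
])

```text
time_s: 9.1
tool_pos: [0.4985, -0.4414, 0.0304]
tool_rot: [180.0, -0.1, -20.4]
force: [-0.4, -0.3, -2.3]
grip_width: 0.0577
```

```bash
cat >> h.py <<'E'
def tilt(yaw):
    print("fix turn",np.round((R.from_euler("xyz",env.get_obs()["tool_rot"],degrees=True).inv()*R.from_euler("xyz",[180,0,yaw],degrees=True)).as_rotvec(),4))
E
python3 - <<'E'
from h import *
go((496,-440.5,24,-20.4)); tilt(-20.4)
E
```

```text
t 9.1 pose [ 498.5 -441.4   30.4] [ 1.7997e+02 -1.0000e-01 -2.0360e+01] F [-0.4 -0.3 -2.3] w 57.7
(496, -440.5, 24, -20.4) | turn 0 x rz 0.0007 | shift 1 x [-2.61  0.06  6.38]
fix turn [ 0.0006 -0.0017  0.0007]
```

>>> send_rows([
  [50,-1,0,0,0,0,0],
  [50,-1,0,0,0,0,0],
  [50,0,0,0,0,0,0],
])

```text
time_s: 9.4
tool_pos: [0.4958, -0.4408, 0.0299]
tool_rot: [180.0, -0.0, -20.4]
force: [-0.2, 0.0, -1.9]
grip_width: 0.0578
```

```bash
python3 - <<'E'
from h import *
go((496,-440.5,24,-20.4)); tilt(-20.4)
E
```

```text
t 9.4 pose [ 495.8 -440.8   29.9] [ 1.7996e+02 -5.0000e-02 -2.0390e+01] F [-0.2  0.  -1.9] w 57.8
(496, -440.5, 24, -20.4) | turn 0 x rz 0.0001 | shift 1 x [ 0.07 -0.35  5.86]
fix turn [ 0.0006 -0.0008  0.0001]
```

>>> send_rows([
  [50,0,0,3,0,0,0],
  [50,0,0,2,0,0,0],
  [50,0,0,1.3,0,0,0],
  [50,0,0,0,0,0,0],
])

```text
time_s: 9.8
tool_pos: [0.4958, -0.4405, 0.0241]
tool_rot: [180.0, 0.0, -20.4]
force: [-2.3, 1.9, 5.8]
grip_width: 0.058
```

>>> send_rows([
  [74,0,0,0,0,0,0],
  [74,0,0,0,0,0,0],
  [74,0,0,0,0,0,0],
  [74,0,0,-20,0,0,0],
  [74,0,0,-35,0,0,0],
  [74,0,0,-40,0,0,0],
  [74,0,0,-40,0,0,0],
  [74,-22,-28,0,0,0,0],
  [74,-22,-28,0,0,0,0],
  [74,-22,-28,0,0,0,0],
  [74,-22,-28,0,0,0,0],
  [74,-22,-28,0,0,0,0],
])

```text
time_s: 11.0
tool_pos: [0.441, -0.2696, 0.1578]
tool_rot: [180.0, -0.0, -20.4]
force: [-0.4, 0.5, 0.5]
grip_width: 0.0737
```

```bash
cat >> h.py <<'E'
def look(items,pic=None,cams=("top","side"),tiles=None):
    """items: {name:(x,y,yaw rad,z)} guesses; fits each in each camera"""
    out={};T=[]
    for n in cams:
        im=grab(n)
        for k,(x,y,a,z) in items.items():
            c=w2px(n,[x,y,z+.01])[0]
            L=[r for r in env.regions_of(n,k) if np.hypot((r["rect"][0]+r["rect"][2])/2-c[0],(r["rect"][1]+r["rect"][3])/2-c[1])<12]
            reg=np.array(L[0]["region"]) if L else render(n,k,(x,y,a),np.array([0,0]),(400,640),z)>.5
            s,off=soft(im,reg);p,e=fit(n,k,s,off,(x,y,a),z);out[n,k]=p
            print(n,k,np.round(p[:2]*1000,1),round(np.degrees(p[2]),1),"err",round(e,3),len(L))
            h,w=s.shape;cr=cv2.resize(im[off[1]:off[1]+h,off[0]:off[0]+w].astype(np.uint8)[:,:,::-1],None,fx=4,fy=4,interpolation=cv2.INTER_CUBIC)
            b=(cv2.resize(render(n,k,p,off,s.shape,z),None,fx=4,fy=4)>.5).astype(np.uint8)
            cv2.drawContours(cr,cv2.findContours(b,0,1)[0],-1,(0,255,0),1)
            t=np.zeros((330,330,3),np.uint8);cr=cr[:330,:330];t[:cr.shape[0],:cr.shape[1]]=cr;T.append(t)
    if pic: 
        m=np.hstack(T); f=min(1,800/m.shape[1]); cv2.imwrite(pic,cv2.resize(m,None,fx=f,fy=f))
    return out
E
python3 - <<'E'
from h import *
look({"loaf_tray":(.496,-.4405,-.356,0),"loaf_cheese":(.496,-.4405,-.356,.008)},"pics/loaf1.png")
go((428.2,239,140,0))
E
```

```text
top loaf_tray [ 500.3 -428.2] -20.4 err 0.18 0
top loaf_cheese [ 485.3 -430.3] -19.0 err 0.46 0
side loaf_tray [ 495.9 -439.2] -20.4 err 0.519 1
side loaf_cheese [ 497.2 -413.2] -23.3 err 0.412 1
t 11.6 pose [ 441.4 -271.4  157.6] [-1.7998e+02  2.0000e-02 -2.0430e+01] F [-0.3 -0.4 -0.1] w 74.0
(428.2, 239, 140, 0) | turn 3 x rz -0.1188 | shift 14 x [ -0.94 -36.46   1.26]
```

View pics/loaf1.png

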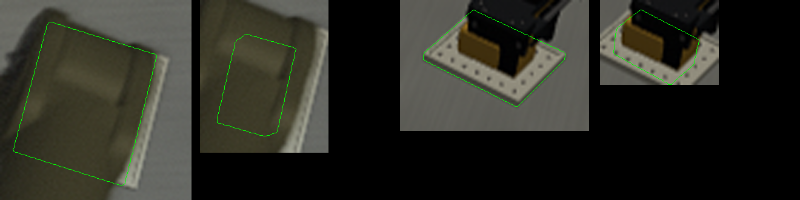

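```bash
python3 - <<'E'
from h import *
go((490,0,150,-20.4),(428.2,239,130,-20.4))
E
```

```text
t 11.6 pose [ 441.4 -271.4  157.6] [-1.7998e+02  2.0000e-02 -2.0430e+01] F [-0.3 -0.4 -0.1] w 74.0
(490, 0, 150, -20.4) | turn 0 x rz -0.0005 | shift 8 x [ -6.13 -33.91   0.95]
(428.2, 239, 130, -20.4) | turn 0 x rz -0.0 | shift 7 x [-20.18 -28.92   2.86]
```

>>> send_rows([
  [87,-6.1,-33.9,1,0,0,0],
  [87,-6.1,-33.9,1,0,0,0],
  [87,-6.1,-33.9,1,0,0,0],
  [87,-6.1,-33.9,1,0,0,0],
  [87,-6.1,-33.9,1,0,0,0],
  [87,-6.1,-33.9,1,0,0,0],
  [87,-6.1,-33.9,1,0,0,0],
  [87,-6.1,-33.9,1,0,0,0],
])

```text
time_s: 12.4
tool_pos: [0.4904, 0.0015, 0.1499]
tool_rot: [180.0, -0.0, -20.4]
force: [0.9, -0.5, 0.7]
grip_width: 0.0869
```

>>> send_rows([
  [87,-20.2,-28.9,2.9,0,0,0],
  [87,-20.2,-28.9,2.9,0,0,0],
  [87,-20.2,-28.9,2.9,0,0,0],
  [87,-20.2,-28.9,2.9,0,0,0],
  [87,-20.2,-28.9,2.9,0,0,0],
  [87,-20.2,-28.9,2.9,0,0,0],
  [87,-20.2,-28.9,2.9,0,0,0],
  [87,0,0,0,0,0,0],
  [87,0,0,0,0,0,0],
  [87,0,0,0,0,0,0],
])

```text
time_s: 13.4
tool_pos: [0.4286, 0.2379, 0.1294]
tool_rot: [180.0, -0.0, -20.5]
force: [-0.5, 0.0, -0.2]
grip_width: 0.0871
```

```bash
python3 - <<'E'
from h import *
look({"loaf_tray":(.496,-.4405,-.356,0),"loaf_cheese":(.496,-.4405,-.356,.008),"round_tray":(.418,-.221,0,0)},"pics/loaf2.png")
go((428.2,239,60,-20.4),(428.2,239,12,-20.4)); tilt(-20.4)
E
```

```text
top loaf_tray [ 495.7 -441.5] -20.6 err 0.405 1
top loaf_cheese [ 491.5 -440.2] -20.2 err 0.307 1
top round_tray [ 417.8 -222. ] -15.4 err 0.146 1
side loaf_tray [ 491.3 -438.5] -42.4 err 0.465 0
side loaf_cheese [ 481.7 -440.1] -22.7 err 0.442 0
side round_tray [ 409.  -204.5] -3.8 err 0.34 0
t 14.1 pose [428.  239.2 129.5] [180.    -0.   -20.38] F [ 0.  -0.4  0.3] w 87.2
(428.2, 239, 60, -20.4) | turn 0 x rz 0.0004 | shift 2 x [ 0.12  0.06 34.75]
(428.2, 239, 12, -20.4) | turn 0 x rz -0.0 | shift 2 x [ 0. -0. 24.]
fix turn [ 0.     -0.      0.0004]
```

View pics/loaf2.png

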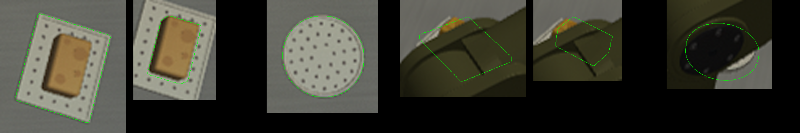

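```bash
cat >> h.py <<'E'
def satfit(n,k,x,y,a,z,im=None):
    im=grab(n) if im is None else im
    reg=render(n,k,(x,y,a),np.array([0,0]),(400,640),z)>.5
    ys,xs=np.nonzero(reg);x0,x1,y0,y1=xs.min()-8,xs.max()+9,ys.min()-8,ys.max()+9
    c=cv2.GaussianBlur(im,(0,0),.5)[y0:y1,x0:x1];d=(c[...,0]-c[...,2])/(c.max(2)+5)
    b=np.percentile(d,8);f=np.median(d[cv2.erode(reg[y0:y1,x0:x1].astype(np.uint8),np.ones((5,5)))>0])
    s=np.clip(((d-b)/(f-b)-.2)/.6,0,1);off=(x0,y0);p,e=fit(n,k,s,off,(x,y,a),z)
    print(n,k,np.round(p[:2]*1000,1),round(np.degrees(p[2]),1),"err",round(e,3))
    big=lambda q:cv2.resize(q,None,fx=6,fy=6,interpolation=cv2.INTER_CUBIC)
    cr=big(c[...,::-1].astype(np.uint8));m=cv2.cvtColor(big((s*255).astype(np.uint8)),cv2.COLOR_GRAY2BGR)
    ct=cv2.findContours((cv2.resize(render(n,k,p,off,s.shape,z),None,fx=6,fy=6)>.5).astype(np.uint8),0,1)[0]
    for q in(cr,m): cv2.drawContours(q,ct,-1,(0,255,0),1)
    return p,np.hstack([cr,m])
E
python3 - <<'E'
from h import *
p,t=satfit("top","loaf_cheese",.496,-.4405,-.356,.008)
cv2.imwrite("pics/loaf3.png",t)
E
```

```text
top loaf_cheese [ 494.8 -439.9] -23.2 err 0.128
```

View pics/loaf3.png

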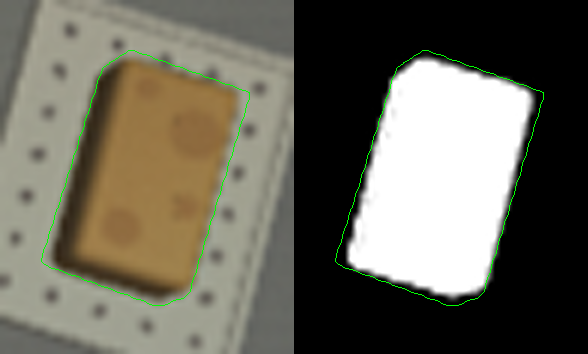

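>>> send_rows([
  [87,0,0,35,0,0,0],
  [87,0,0,35,0,0,0],
  [87,0,0,25,0,0,0],
  [87,0,0,15,0,0,0],
  [87,0,0,7,0,0,0],
  [87,0,0,0,0,0,0],
  [50,0,0,0,0,0,0],
  [50,0,0,0,0,0,0],
  [50,0,0,0,0,0,0],
  [50,0,0,0,0,0,0],
  [50,0,0,0,0,0,0],
  [50,0,0,0,0,0,0],
], grip_force=15)

```text
time_s: 15.5
tool_pos: [0.4283, 0.2391, 0.0129]
tool_rot: [180.0, -0.0, -20.4]
force: [-0.2, -1.2, 2.7]
grip_width: 0.0571
```

Loaf sits in the tray within about 2 mm of centre, aligned. Round cheese is gripped (57 mm); carry it on.

>>> send_rows([
  [50,0,0,-10,0,0,0],
  [50,0,0,-20,0,0,0],
  [50,0,0,-30,0,0,0],
  [50,0,0,-35,0,0,0],
  [50,0,0,-30,0,0,0],
  [50,0,0,0,0,0,0],
])

```text
time_s: 16.1
tool_pos: [0.4306, 0.2409, 0.1421]
tool_rot: [-179.7, -0.4, -20.4]
force: [0.1, 0.1, -0.5]
grip_width: 0.0569
```

```bash
python3 - <<'E'
from h import *
go((490,10,138,-20.4),(418,-221.2,90,-20.4),(418,-221.2,30,-20.4))
E
```

```text
t 16.1 pose [430.6 240.9 142.1] [-179.71   -0.38  -20.36] F [ 0.1  0.1 -0.5] w 56.9
(490, 10, 138, -20.4) | turn 0 x rz 0.0006 | shift 7 x [19.46 27.96  0.58]
(418, -221.2, 90, -20.4) | turn 0 x rz -0.0 | shift 7 x [ 1.87 34.54  6.86]
(418, -221.2, 30, -20.4) | turn 0 x rz -0.0 | shift 2 x [ 0. -0. 30.]
```

>>> send_rows([
  [50,19.5,28,0,0,0,0],
  [50,19.5,28,0,0,0,0],
  [50,19.5,28,0,0,0,0],
  [50,19.5,28,0,0,0,0],
  [50,19.5,28,0,0,0,0],
  [50,19.5,28,0,0,0,0],
  [50,19.5,28,0,0,0,0],
])

```text
time_s: 16.8
tool_pos: [0.4872, 0.0066, 0.1368]
tool_rot: [180.0, 0.1, -20.4]
force: [0.2, 0.6, -0.7]
grip_width: 0.0572
```

>>> send_rows([
  [50,1.9,34.5,6.8,0,0,0],
  [50,1.9,34.5,6.8,0,0,0],
  [50,1.9,34.5,6.8,0,0,0],
  [50,1.9,34.5,6.8,0,0,0],
  [50,1.9,34.5,6.8,0,0,0],
  [50,1.9,34.5,6.8,0,0,0],
  [50,1.9,34.5,6.8,0,0,0],
  [50,0,0,25,0,0,0],
  [50,0,0,25,0,0,0],
  [50,0,0,0,0,0,0],
  [50,0,0,0,0,0,0],
  [50,0,0,0,0,0,0],
])

```text
time_s: 18.0
tool_pos: [0.417, -0.2232, 0.041]
tool_rot: [180.0, -0.1, -20.3]
force: [1.4, -0.5, -1.3]
grip_width: 0.0572
```

```bash
python3 - <<'E'
from h import *
go((418,-221.2,21,-20.4));tilt(-20.4)
E
```

```text
t 18.0 pose [ 417.  -223.2   41. ] [ 1.7998e+02 -1.0000e-01 -2.0340e+01] F [ 1.4 -0.5 -1.3] w 57.2
(418, -221.2, 21, -20.4) | turn 0 x rz 0.001 | shift 1 x [ 0.25 -2.2  20.02]
fix turn [ 0.0003 -0.0017  0.001 ]
```

>>> send_rows([
  [50,0.2,-2.2,0,0,0,0],
  [50,0,0,8,0,0,0],
  [50,0,0,6,0,0,0],
  [50,0,0,3,0,0,0],
  [50,0,0,2,0,0,0],
  [50,0,0,0,0,0,0],
  [50,0,0,0,0,0,0],
])

```text
time_s: 18.7
tool_pos: [0.4171, -0.2212, 0.0209]
tool_rot: [180.0, -0.0, -20.4]
force: [-0.1, -0.0, -1.0]
grip_width: 0.0573
```

```bash
python3 - <<'E'
from h import *
go((418,-221.2,21,-20.4))
E
```

```text
t 18.7 pose [ 417.1 -221.2   20.9] [ 1.800e+02 -1.000e-02 -2.038e+01] F [-0.1 -0.  -1. ] w 57.3
(418, -221.2, 21, -20.4) | turn 0 x rz 0.0003 | shift 1 x [ 0.81 -0.3  -0.11]
```

>>> send_rows([
  [50,0.8,0,0,0,0,0],
  [50,0,0,0.8,0,0,0],
  [50,0,0,0,0,0,0],
  [74,0,0,0,0,0,0],
  [74,0,0,0,0,0,0],
  [74,0,0,0,0,0,0],
  [74,0,0,-15,0,0,0],
  [74,0,0,-30,0,0,0],
  [74,0,0,-40,0,0,0],
  [74,0,0,-40,0,0,0],
  [74,0,0,0,0,0,0],
])

```text
time_s: 19.8
tool_pos: [0.4215, -0.2232, 0.1508]
tool_rot: [179.9, -0.6, -20.4]
force: [1.1, -0.9, -0.6]
grip_width: 0.0739
```

```bash
python3 - <<'E'
from h import *
go((638,173.5,120,28.7))
E
```

```text
t 19.8 pose [ 421.5 -223.2  150.8] [179.88  -0.62 -20.38] F [ 1.1 -0.9 -0.6] w 73.9
(638, 173.5, 120, 28.7) | turn 6 x rz -0.1428 | shift 12 x [ 31.7  -20.33   2.57]
```

>>> send_rows([
  [87,0,0,0,0,0,-0.1428],
  [87,0,0,0,0,0,-0.1428],
  [87,0,0,0,0,0,-0.1428],
  [87,0,0,0,0,0,-0.1428],
  [87,0,0,0,0,0,-0.1428],
  [87,0,0,0,0,0,-0.1428],
])

```text
time_s: 20.4
tool_pos: [0.4175, -0.2212, 0.1444]
tool_rot: [-180.0, 0.0, 29.0]
force: [-0.2, 0.1, -0.7]
grip_width: 0.0871
```

>>> send_rows([
  [87,31.7,-20.3,2,0,0,0],
  [87,31.7,-20.3,2,0,0,0],
  [87,31.7,-20.3,2,0,0,0],
  [87,31.7,-20.3,2,0,0,0],
  [87,31.7,-20.3,2,0,0,0],
  [87,31.7,-20.3,2,0,0,0],
  [87,31.7,-20.3,2,0,0,0],
  [87,31.7,-20.3,2,0,0,0],
  [87,31.7,-20.3,2,0,0,0],
  [87,31.7,-20.3,2,0,0,0],
  [87,31.7,-20.3,2,0,0,0],
  [87,31.7,-20.3,2,0,0,0],
])

```text
time_s: 21.6
tool_pos: [0.6348, 0.1761, 0.1199]
tool_rot: [-180.0, 0.1, 28.7]
force: [0.8, -0.4, 1.2]
grip_width: 0.0869
```

>>> send_rows([
  [87,0,0,0,0,0,0],
  [87,0,0,0,0,0,0],
  [87,0,0,0,0,0,0],
])

```text
time_s: 21.9
tool_pos: [0.6341, 0.1733, 0.1204]
tool_rot: [180.0, 0.1, 28.6]
force: [0.1, -0.5, -0.3]
grip_width: 0.0871
```

```bash
python3 - <<'E'
from h import *
go((638,173.5,50,28.7),(638,173.5,3,28.7));tilt(28.7)
a,A=satfit("top","round_cheese",.418,-.2212,0,.008)
b,B=satfit("side","round_cheese",.418,-.2212,0,.008)
c,C=satfit("side","loaf_cheese",.496,-.4405,-.356,.008)
h=max(x.shape[0] for x in(A,B,C)); m=np.hstack([cv2.copyMakeBorder(x,0,h-x.shape[0],0,0,0) for x in(A,B,C)])
f=min(1,800/m.shape[1]);cv2.imwrite("pics/rc.png",cv2.resize(m,None,fx=f,fy=f))
E
```

```text
t 21.9 pose [634.1 173.3 120.4] [1.7995e+02 1.0000e-01 2.8640e+01] F [ 0.1 -0.5 -0.3] w 87.1
(638, 173.5, 50, 28.7) | turn 0 x rz -0.0011 | shift 2 x [ 1.76  0.85 35.18]
(638, 173.5, 3, 28.7) | turn 0 x rz -0.0 | shift 2 x [ 0.   0.  23.5]
fix turn [ 0.0008  0.0017 -0.0011]
top round_cheese [ 419.8 -222. ] -20.6 err 0.075
side round_cheese [ 418.7 -220.7] -17.7 err 0.238
side loaf_cheese [ 495.2 -438.5] -10.7 err 0.163
```

View pics/rc.png

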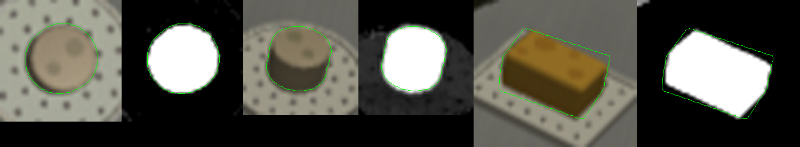

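Round cheese is in the round tray within about 1–2 mm of centre in both views (contours match at mask edges). Now the board.

>>> send_rows([
  [87,3.5,1.7,30,0,0,0],
  [87,0,0,35,0,0,0],
  [87,0,0,25,0,0,0],
  [87,0,0,15,0,0,0],
  [87,0,0,0,0,0,0],
  [87,0,0,0,0,0,0],
])

```text
time_s: 23.1
tool_pos: [0.6389, 0.1756, 0.017]
tool_rot: [180.0, -0.1, 28.7]
force: [0.2, -0.5, 0.7]
grip_width: 0.0871
```

```bash
python3 - <<'E'
from h import *
go((638,173.5,3,28.7));tilt(28.7)
E
```

```text
t 23.1 pose [638.9 175.6  17. ] [ 1.7999e+02 -6.0000e-02  2.8720e+01] F [ 0.2 -0.5  0.7] w 87.1
(638, 173.5, 3, 28.7) | turn 0 x rz 0.0004 | shift 1 x [-1.79  1.42 13.98]
fix turn [ 0.0001 -0.0011  0.0004]
```

>>> send_rows([
  [87,-1.8,1.4,6,0,0,0],
  [87,0,0,4,0,0,0],
  [87,0,0,2,0,0,0],
  [87,0,0,1,0,0,0],
  [87,0,0,0,0,0,0],
  [50,0,0,0,0,0,0],
  [50,0,0,0,0,0,0],
  [50,0,0,0,0,0,0],
  [50,0,0,0,0,0,0],
  [50,0,0,0,0,0,0],
], grip_force=15)

```text
time_s: 24.1
tool_pos: [0.6375, 0.173, 0.0032]
tool_rot: [180.0, -0.0, 28.7]
force: [-0.3, -0.1, 0.3]
grip_width: 0.0638
```

>>> send_rows([
  [50,0,0,-8,0,0,0],
  [50,0,0,-20,0,0,0],
  [50,0,0,-35,0,0,0],
  [50,0,0,-40,0,0,0],
  [50,0,0,-30,0,0,0],
  [50,0,0,-15,0,0,0],
  [50,0,0,0,0,0,0],
  [50,0,0,0,0,0,0],
])

```text
time_s: 24.9
tool_pos: [0.6367, 0.1727, 0.1498]
tool_rot: [-180.0, 0.1, 28.7]
force: [-0.1, -0.3, -1.4]
grip_width: 0.064
```

```bash
python3 - <<'E'
from h import *
go((495.5,-440,120,-20.4))
E
```

```text
t 24.9 pose [636.7 172.7 149.8] [-1.7999e+02  1.1000e-01  2.8710e+01] F [-0.1 -0.3 -1.4] w 64.0
(495.5, -440, 120, -20.4) | turn 6 x rz 0.1429 | shift 17 x [ 4.78 36.68  1.75]
```

>>> send_rows([
  [50,0,0,0,0,0,0.143],
  [50,0,0,0,0,0,0.143],
  [50,0,0,0,0,0,0.143],
  [50,0,0,0,0,0,0.143],
  [50,0,0,0,0,0,0.143],
  [50,0,0,0,0,0,0.143],
])

```text
time_s: 25.5
tool_pos: [0.6359, 0.1725, 0.1479]
tool_rot: [179.8, 0.2, -20.8]
force: [-0.6, 0.9, -0.4]
grip_width: 0.064
```

>>> send_rows([
  [50,4.8,36.7,1,0,0,0],
  [50,4.8,36.7,1,0,0,0],
  [50,4.8,36.7,1,0,0,0],
  [50,4.8,36.7,1,0,0,0],
  [50,4.8,36.7,1,0,0,0],
  [50,4.8,36.7,1,0,0,0],
  [50,4.8,36.7,1,0,0,0],
  [50,4.8,36.7,1,0,0,0],
  [50,4.8,36.7,1,0,0,0],
  [50,4.8,36.7,1,0,0,0],
  [50,4.8,36.7,1,0,0,0],
  [50,4.8,36.7,1,0,0,0],
])

```text
time_s: 26.7
tool_pos: [0.5353, -0.2606, 0.1363]
tool_rot: [-180.0, 0.3, -20.5]
force: [0.1, 0.0, -0.2]
grip_width: 0.0638
```

>>> send_rows([
  [50,4.8,36.7,1,0,0,0],
  [50,4.8,36.7,1,0,0,0],
  [50,4.8,36.7,1,0,0,0],
  [50,4.8,36.7,1,0,0,0],
  [50,4.8,30,1,0,0,0],
  [50,0,6,10,0,0,0],
  [50,0,0,25,0,0,0],
  [50,0,0,20,0,0,0],
  [50,0,0,0,0,0,0],
  [50,0,0,0,0,0,0],
  [50,0,0,0,0,0,0],
])

```text
time_s: 27.8
tool_pos: [0.4967, -0.4392, 0.0798]
tool_rot: [180.0, -0.1, -20.4]
force: [1.5, -0.6, -0.1]
grip_width: 0.0639
```

```bash
python3 - <<'E'
from h import *
go((495.5,-440,57,-20.4));tilt(-20.4)
E
```

```text
t 27.8 pose [ 496.7 -439.2   79.8] [ 1.7998e+02 -5.0000e-02 -2.0410e+01] F [ 1.5 -0.6 -0.1] w 63.9
(495.5, -440, 57, -20.4) | turn 0 x rz -0.0003 | shift 1 x [-0.88  1.14 22.8 ]
fix turn [ 0.0003 -0.0009 -0.0003]
```

>>> send_rows([
  [50,0,0,9,0,0,0],
  [50,0,0,6,0,0,0],
  [50,0,0,4,0,0,0],
  [50,0,0,2,0,0,0],
  [50,0,0,0,0,0,0],
  [50,0,0,0,0,0,0],
  [50,0,0,0,0,0,0],
])

```text
time_s: 28.5
tool_pos: [0.4963, -0.4395, 0.0585]
tool_rot: [180.0, -0.0, -20.5]
force: [-0.5, 0.4, -1.0]
grip_width: 0.0637
```

```bash
python3 - <<'E'
from h import *
go((495.5,-440,56,-20.4))
E
```

```text
t 28.5 pose [ 496.3 -439.5   58.5] [ 1.7999e+02 -3.0000e-02 -2.0450e+01] F [-0.5  0.4 -1. ] w 63.7
(495.5, -440, 56, -20.4) | turn 0 x rz -0.0009 | shift 1 x [-0.59  0.73  2.49]
```

>>> send_rows([
  [50,-0.6,0.7,0,0,0,0],
  [50,0,0,1.5,0,0,0],
  [50,0,0,1.2,0,0,0],
  [50,0,0,0,0,0,0],
  [76,0,0,0,0,0,0],
  [76,0,0,0,0,0,0],
  [76,0,0,0,0,0,0],
  [76,0,0,-15,0,0,0],
  [76,0,0,-30,0,0,0],
  [76,0,0,-40,0,0,0],
  [76,0,0,-20,0,0,0],
  [76,0,0,0,0,0,0],
])

```text
time_s: 29.7
tool_pos: [0.4976, -0.4415, 0.1662]
tool_rot: [179.8, -0.5, -20.5]
force: [-0.1, -0.2, -0.1]
grip_width: 0.0757
```

```bash
python3 - <<'E'
from h import *
go((590,0,160,12.2),(479,442,130,12.2),step=42)
E
```

```text
t 29.7 pose [ 497.6 -441.5  166.2] [179.82  -0.49 -20.45] F [-0.1 -0.2 -0.1] w 75.7
(590, 0, 160, 12.2) | turn 4 x rz -0.1425 | shift 11 x [ 16.69 -37.46   0.57]
(479, 442, 130, 12.2) | turn 0 x rz -0.0 | shift 11 x [ -1.37 -41.41   2.73]
```

>>> send_rows([
  [76,0,0,0,0,0,-0.1425],
  [76,0,0,0,0,0,-0.1425],
  [76,0,0,0,0,0,-0.1425],
  [76,0,0,0,0,0,-0.1425],
])

```text
time_s: 30.1
tool_pos: [0.4949, -0.4394, 0.1597]
tool_rot: [-179.9, 0.1, 12.6]
force: [-0.1, 0.2, -0.0]
grip_width: 0.0761
```

>>> send_rows([
  [60,16.7,-37.5,0.5,0,0,0],
  [60,16.7,-37.5,0.5,0,0,0],
  [60,16.7,-37.5,0.5,0,0,0],
  [60,16.7,-37.5,0.5,0,0,0],
  [60,16.7,-37.5,0.5,0,0,0],
  [60,16.7,-37.5,0.5,0,0,0],
  [60,16.7,-37.5,0.5,0,0,0],
  [60,16.7,-37.5,0.5,0,0,0],
  [60,16.7,-37.5,0.5,0,0,0],
  [60,16.7,-37.5,0.5,0,0,0],
  [60,16.7,-37.5,0.5,0,0,0],
])

```text
time_s: 31.2
tool_pos: [0.5872, 0.0038, 0.1544]
tool_rot: [180.0, 0.1, 12.2]
force: [0.4, -0.3, 0.9]
grip_width: 0.0598
```

>>> send_rows([
  [60,-1.4,-41.4,2.7,0,0,0],
  [60,-1.4,-41.4,2.7,0,0,0],
  [60,-1.4,-41.4,2.7,0,0,0],
  [60,-1.4,-41.4,2.7,0,0,0],
  [60,-1.4,-41.4,2.7,0,0,0],
  [60,-1.4,-41.4,2.7,0,0,0],
  [60,-1.4,-41.4,2.7,0,0,0],
  [60,-1.4,-41.4,2.7,0,0,0],
  [60,-1.4,-41.4,2.7,0,0,0],
  [60,-1.4,-41.4,2.7,0,0,0],
  [60,-1.4,-41.4,2.7,0,0,0],
  [60,0,0,0,0,0,0],
])

```text
time_s: 32.4
tool_pos: [0.4705, 0.451, 0.1244]
tool_rot: [-179.7, 0.2, 12.8]
force: [-1.3, 1.4, 0.5]
grip_width: 0.0599
```

>>> send_rows([
  [60,0,0,0,0,0,0],
  [60,0,0,0,0,0,0],
  [60,0,0,0,0,0,0],
])

```text
time_s: 32.7
tool_pos: [0.4775, 0.4422, 0.125]
tool_rot: [179.9, -0.0, 12.1]
force: [0.2, -0.1, -0.1]
grip_width: 0.06
```

```bash
python3 - <<'E'
from h import *
print(np.round(env.get_obs()["qpos"],1))
go((479,442,80,12.2),(479,442,30,12.2));tilt(12.2)
a,A=satfit("top","press_board",.4955,-.440,-.356,.053)
b,B=satfit("side","press_board",.4955,-.440,-.356,.053)
h=max(x.shape[0] for x in(A,B)); m=np.hstack([cv2.copyMakeBorder(x,0,h-x.shape[0],0,0,0) for x in(A,B)])
f=min(1,800/m.shape[1]);cv2.imwrite("pics/pb.png",cv2.resize(m,None,fx=f,fy=f))
E
```

```text
[ -16.3   26.6  -37.9   88.8   17.    70.6 -134.9]
t 32.7 pose [477.5 442.2 125. ] [ 1.7992e+02 -1.0000e-02  1.2060e+01] F [ 0.2 -0.1 -0.1] w 60.0
(479, 442, 80, 12.2) | turn 0 x rz -0.0025 | shift 2 x [ 0.73  0.25 22.51]
(479, 442, 30, 12.2) | turn 0 x rz -0.0 | shift 2 x [ 0.  0. 25.]
fix turn [ 0.0014 -0.0001 -0.0025]
top press_board [ 494.9 -437.8] -20.8 err 0.058
side press_board [ 496.6 -414.7] -46.8 err 0.402
```

View pics/pb.png

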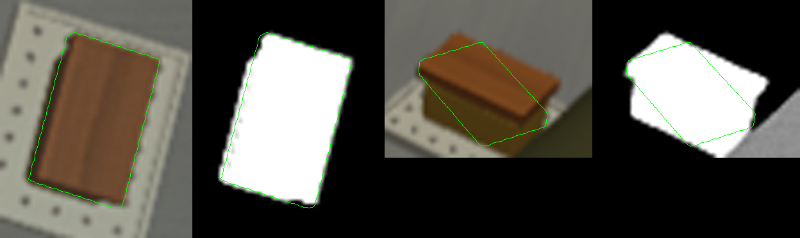

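Board lies on the loaf, aligned with the tray (yaw −20.8°), about 1–3 mm from centre, the left-edge mask being inflated by the cheese's side. The side fit failed because the colours merge. Now the weight.

>>> send_rows([
  [60,0.7,0.2,25,0,0,-0.0025],
  [60,0.7,0.2,28,0,0,0],
  [60,0,0,22,0,0,0],
  [60,0,0,10,0,0,0],
  [60,0,0,0,0,0,0],
  [60,0,0,0,0,0,0],
  [60,0,0,0,0,0,0],
], grip_force=40)

```text
time_s: 33.8
tool_pos: [0.4784, 0.4449, 0.0418]
tool_rot: [-179.9, -0.1, 12.4]
force: [0.3, -0.2, 0.7]
grip_width: 0.0598
```

```bash
python3 - <<'E'
from h import *
go((479,442,30,12.2));tilt(12.2)
E
```

```text
t 33.8 pose [478.4 444.9  41.8] [-1.7993e+02 -1.3000e-01  1.2360e+01] F [ 0.3 -0.2  0.7] w 59.8
(479, 442, 30, 12.2) | turn 1 x rz 0.0028 | shift 1 x [-0.03  3.   11.83]
fix turn [-0.0013 -0.0022  0.0028]
```

>>> send_rows([
  [60,0,2,6,0,0,0],
  [60,0,0,4,0,0,0],
  [60,0,0,1.5,0,0,0],
  [60,0,0,0,0,0,0],
  [60,0,0,0,0,0,0],
  [60,0,0,0,0,0,0],
])

```text
time_s: 34.4
tool_pos: [0.4782, 0.4422, 0.0288]
tool_rot: [-180.0, -0.0, 12.4]
force: [-0.1, 0.0, 1.0]
grip_width: 0.0597
```

```bash
python3 - <<'E'
from h import *
go((479,442,30,12.2));tilt(12.2)
E
```

```text
t 34.4 pose [478.2 442.2  28.8] [-1.7999e+02 -1.0000e-02  1.2360e+01] F [-0.1  0.   1. ] w 59.7
(479, 442, 30, 12.2) | turn 1 x rz 0.0027 | shift 1 x [ 0.79  0.35 -1.16]
fix turn [-0.0001 -0.0002  0.0027]
```

>>> send_rows([
  [60,0.8,0.3,-1,0,0,0.0027],
  [60,0,0,0,0,0,0],
  [5,0,0,0,0,0,0],
  [5,0,0,0,0,0,0],
  [5,0,0,0,0,0,0],
  [5,0,0,0,0,0,0],
  [5,0,0,0,0,0,0],
  [5,0,0,0,0,0,0],
  [5,0,0,0,0,0,0],
])

```text
time_s: 35.3
tool_pos: [0.479, 0.4415, 0.0297]
tool_rot: [179.9, 0.0, 12.2]
force: [1.0, -1.7, -0.9]
grip_width: 0.0118
```

>>> send_rows([
  [5,0,0,-8,0,0,0],
  [5,0,0,-15,0,0,0],
  [5,0,0,-25,0,0,0],
  [5,0,0,-35,0,0,0],
  [5,0,0,-35,0,0,0],
  [5,0,0,-25,0,0,0],
  [5,0,0,-10,0,0,0],
  [5,0,0,0,0,0,0],
  [5,0,0,0,0,0,0],
])

```text
time_s: 36.2
tool_pos: [0.4783, 0.4411, 0.1811]
tool_rot: [179.9, 0.1, 12.2]
force: [-0.1, 0.3, -7.0]
grip_width: 0.0114
```

```bash
python3 - <<'E'
from h import *
go((590,0,175,12.2),(495.5,-439.8,150,-20.4),step=34)
E
```

```text
t 36.2 pose [478.3 441.1 181.1] [1.7991e+02 1.3000e-01 1.2210e+01] F [-0.1  0.3 -7. ] w 11.4
(590, 0, 175, 12.2) | turn 0 x rz 0.0001 | shift 14 x [ 1.14 32.48  0.44]
(495.5, -439.8, 150, -20.4) | turn 4 x rz 0.1422 | shift 14 x [ 4.62 31.8   1.79]
```

>>> send_rows([
  [5,1.1,20,0,0,0,0],
  [5,1.1,33.5,0.5,0,0,0],
  [5,1.1,33.5,0.5,0,0,0],
  [5,1.1,33.5,0.5,0,0,0],
  [5,1.1,33.5,0.5,0,0,0],
  [5,1.1,33.5,0.5,0,0,0],
  [5,1.1,33.5,0.5,0,0,0],
  [5,1.1,33.5,0.5,0,0,0],
  [5,1.1,33.5,0.5,0,0,0],
  [5,1.1,33.5,0.5,0,0,0],
  [5,1.1,33.5,0.5,0,0,0],
  [5,1.1,33.5,0.5,0,0,0],
])

```text
time_s: 37.4
tool_pos: [0.5727, 0.0634, 0.1749]
tool_rot: [-180.0, 0.2, 12.2]
force: [0.6, 0.1, -7.4]
grip_width: 0.0115
```

>>> send_rows([
  [5,1.1,33.5,0.5,0,0,0],
  [5,1.1,33.5,0.5,0,0,0],
  [5,0,0,0,0,0,0.071],
  [5,0,0,0,0,0,0.142],
  [5,0,0,0,0,0,0.142],
  [5,0,0,0,0,0,0.142],
  [5,0,0,0,0,0,0.072],
  [5,0,0,0,0,0,0],
])

```text
time_s: 38.2
tool_pos: [0.5888, -0.0001, 0.1739]
tool_rot: [179.9, 0.2, -20.4]
force: [-0.2, 0.7, -6.5]
grip_width: 0.0117
```

```bash
python3 - <<'E'
from h import *
go((495.5,-439.8,140,-20.4),step=34)
E
```

```text
t 38.2 pose [ 5.888e+02 -1.000e-01  1.739e+02] [179.92   0.23 -20.39] F [-0.2  0.7 -6.5] w 11.7
(495.5, -439.8, 140, -20.4) | turn 0 x rz 0.0001 | shift 14 x [ 4.7  31.76  2.42]
```

>>> send_rows([
  [5,4.7,20,1,0,0,0],
  [5,4.7,33.8,2,0,0,0],
  [5,4.7,33.8,2,0,0,0],
  [5,4.7,33.8,2,0,0,0],
  [5,4.7,33.8,2,0,0,0],
  [5,4.7,33.8,2,0,0,0],
  [5,4.7,33.8,2,0,0,0],
  [5,4.7,33.8,2,0,0,0],
  [5,4.7,33.8,2,0,0,0],
  [5,4.7,33.8,2,0,0,0],
  [5,4.7,33.8,2,0,0,0],
  [5,4.7,33.8,2,0,0,0],
])

```text
time_s: 39.4
tool_pos: [0.5054, -0.3876, 0.1514]
tool_rot: [-180.0, 0.2, -20.3]
force: [0.4, -0.1, -5.8]
grip_width: 0.0118
```

>>> send_rows([
  [5,4.7,33,2,0,0,0],
  [5,4.7,20,2,0,0,0],
  [5,0,0,10,0,0,0],
  [5,0,0,10,0,0,0],
  [5,0,0,5,0,0,0],
  [5,0,0,0,0,0,0],
  [5,0,0,0,0,0,0],
  [5,0,0,0,0,0,0],
  [5,0,0,0,0,0,0],
])

```text
time_s: 40.3
tool_pos: [0.4973, -0.4399, 0.1251]
tool_rot: [180.0, -0.1, -20.4]
force: [-0.3, 0.1, -6.0]
grip_width: 0.0118
```

```bash
python3 - <<'E'
from h import *
go((495.5,-439.8,99,-20.4),step=34);tilt(-20.4)
E
```

```text
t 40.3 pose [ 497.3 -439.9  125.1] [ 1.7997e+02 -7.0000e-02 -2.0370e+01] F [-0.3  0.1 -6. ] w 11.8
(495.5, -439.8, 99, -20.4) | turn 0 x rz 0.0005 | shift 1 x [-1.76  0.55 26.07]
fix turn [ 0.0006 -0.0012  0.0005]
```

>>> send_rows([
  [5,-1,0.5,8,0,0,0],
  [5,-0.5,0,8,0,0,0],
  [5,0,0,5,0,0,0],
  [5,0,0,3,0,0,0],
  [5,0,0,0,0,0,0],
  [5,0,0,0,0,0,0],
  [5,0,0,0,0,0,0],
])

```text
time_s: 41.0
tool_pos: [0.4956, -0.44, 0.1007]
tool_rot: [180.0, -0.0, -20.4]
force: [0.2, 0.1, -7.1]
grip_width: 0.0116
```

```bash
python3 - <<'E'
from h import *
go((495.5,-439.8,97,-20.4),step=34);tilt(-20.4)
E
```

```text
t 41.0 pose [ 495.6 -440.   100.7] [ 1.7998e+02 -5.0000e-02 -2.0400e+01] F [ 0.2  0.1 -7.1] w 11.6
(495.5, -439.8, 97, -20.4) | turn 0 x rz 0.0 | shift 1 x [-0.2  -0.17  3.72]
fix turn [ 0.0003 -0.0008  0.    ]
```

>>> send_rows([
  [5,0,0,1.5,0,0,0],
  [5,0,0,1.2,0,0,0],
  [5,0,0,0.8,0,0,0],
  [5,0,0,0.6,0,0,0],
  [5,0,0,0,0,0,0],
  [5,0,0,0,0,0,0],
])

```text
time_s: 41.6
tool_pos: [0.4953, -0.4398, 0.0967]
tool_rot: [180.0, -0.0, -20.4]
force: [-0.9, 1.7, -1.7]
grip_width: 0.0115
```

>>> send_rows([
  [5,0,0,0.4,0,0,0],
  [5,0,0,0,0,0,0],
  [45,0,0,0,0,0,0],
  [45,0,0,0,0,0,0],
  [45,0,0,0,0,0,0],
  [45,0,0,-10,0,0,0],
  [45,0,0,-20,0,0,0],
  [45,0,0,-30,0,0,0],
  [45,0,0,-15,0,0,0],
  [45,0,0,0,0,0,0],
  [45,0,0,0,0,0,0],
])

```text
time_s: 42.7
tool_pos: [0.4952, -0.4398, 0.1705]
tool_rot: [180.0, -0.0, -20.4]
force: [0.6, 0.2, -0.3]
grip_width: 0.045
```

```bash
python3 - <<'E'
from h import *
go((629.3,-159.8,120,-20.4),step=34)
E
```

```text
t 42.7 pose [ 495.2 -439.8  170.5] [179.99  -0.   -20.4 ] F [ 0.6  0.2 -0.3] w 45.0
(629.3, -159.8, 120, -20.4) | turn 0 x rz -0.0 | shift 10 x [  2.81 -30.92   5.05]
```

>>> send_rows([
  [45,2.8,-30.9,5,0,0,0],
  [45,2.8,-30.9,5,0,0,0],
  [45,2.8,-30.9,5,0,0,0],
  [45,2.8,-30.9,5,0,0,0],
  [45,2.8,-30.9,5,0,0,0],
  [45,2.8,-30.9,5,0,0,0],
  [45,2.8,-30.9,5,0,0,0],
  [45,2.8,-30.9,5,0,0,0],
  [45,2.8,-30.9,5,0,0,0],
  [45,2.8,-30.9,5,0,0,0],
  [45,0,0,0,0,0,0],
  [45,0,0,0,0,0,0],
])

```text
time_s: 43.9
tool_pos: [0.6284, -0.1587, 0.1187]
tool_rot: [180.0, 0.2, -20.3]
force: [-0.3, -0.2, 0.4]
grip_width: 0.0449
```

```bash
python3 - <<'E'
from h import *
go((629.3,-159.8,60,-20.4),(629.3,-159.8,17,-20.4));tilt(-20.4)
im=grab("top");cv2.imwrite("pics/stk.png",cv2.resize(im[190:300,420:520,::-1],None,fx=6,fy=6,interpolation=cv2.INTER_CUBIC)[:600])
E
```

```text
t 43.9 pose [ 628.4 -158.7  118.7] [179.98   0.19 -20.27] F [-0.3 -0.2  0.4] w 44.9
(629.3, -159.8, 60, -20.4) | turn 0 x rz 0.0023 | shift 2 x [ 0.64  0.37 29.34]
(629.3, -159.8, 17, -20.4) | turn 0 x rz -0.0 | shift 2 x [ 0.  -0.  21.5]
fix turn [0.0004 0.0033 0.0023][ WARN:0@5.018] global loadsave.cpp:1063 imwrite_ Unsupported depth image for selected encoder is fallbacked to CV_8U.
```

View pics/stk.png

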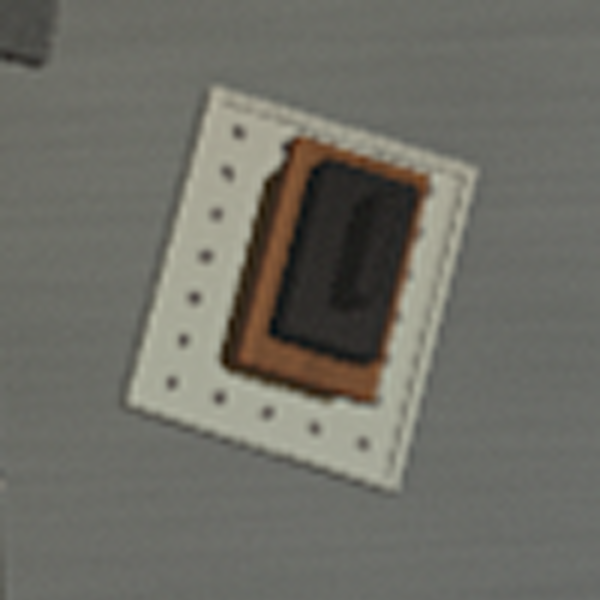

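```bash
python3 - <<'E'
from h import *
for n,z,c in(("tray",.012,[(210,85),(478,167),(402,490),(128,405)]),("board",.067,[(298,138),(430,180),(380,403),(238,362)]),("weight",.091,[(314,158),(424,188),(378,363),(270,334)])):
    P=np.array([px2w("top",420+(u+.5)/6-.5,190+(v+.5)/6-.5,z)[:2]*1000 for u,v in c])
    L=P[0]+P[1]-P[2]-P[3]; print(n,P.mean(0).round(1),"yaw",round(np.degrees(np.arctan2(L[1],L[0])),1),"len",(np.linalg.norm(L)/2).round(1),"wid",(np.linalg.norm(P[0]+P[3]-P[1]-P[2])/2).round(1))
E
```

```text
tray [ 495.6 -442.1] yaw -19.8 len 160.0 wid 131.1
board [ 494. -440.] yaw -19.9 len 107.2 wid 63.6
weight [ 494.7 -437.1] yaw -20.5 len 83.1 wid 49.4
```

>>> send_rows([
  [45,0.7,0.4,30,0,0.003,0.002],
  [45,0.6,0.4,30,0,0,0],
  [45,0,0,20,0,0,0],
  [45,0,0,10,0,0,0],
  [45,0,0,5,0,0,0],
  [45,0,0,0,0,0,0],
  [45,0,0,0,0,0,0],
  [45,0,0,0,0,0,0],
], grip_force=15)

```text
time_s: 44.9
tool_pos: [0.6314, -0.1615, 0.0272]
tool_rot: [-180.0, -0.3, -20.5]
force: [0.3, -0.5, -0.1]
grip_width: 0.0447
```

```bash
python3 - <<'E'
from h import *
go((629.3,-159.8,16.5,-20.4));tilt(-20.4)
E
```

```text
t 44.9 pose [ 631.4 -161.5   27.2] [-179.99   -0.31  -20.52] F [ 0.3 -0.5 -0.1] w 44.7
(629.3, -159.8, 16.5, -20.4) | turn 0 x rz -0.0021 | shift 1 x [-2.53 -0.86 10.65]
fix turn [-0.0001 -0.0054 -0.0021]
```

>>> send_rows([
  [45,0,0,0,0,0,0],
  [45,0,0,0,0,0,0],
  [45,0,0,0,0,0,0],
])

```text
time_s: 45.2
tool_pos: [0.6305, -0.1613, 0.026]
tool_rot: [180.0, -0.2, -20.5]
force: [0.2, -0.7, -0.2]
grip_width: 0.0451
```

```bash
python3 - <<'E'
from h import *
go((629.3,-159.8,16.5,-20.4));tilt(-20.4)
E
```

```text
t 45.2 pose [ 630.5 -161.3   26. ] [179.99  -0.2  -20.51] F [ 0.2 -0.7 -0.2] w 45.1
(629.3, -159.8, 16.5, -20.4) | turn 0 x rz -0.0019 | shift 1 x [-1.64 -0.95  9.53]
fix turn [ 0.0001 -0.0034 -0.0019]
```

>>> send_rows([
  [45,-1.5,-0.9,4,0,-0.002,-0.0015],
  [45,0,0,3,0,0,0],
  [45,0,0,2,0,0,0],
  [45,0,0,0,0,0,0],
  [45,0,0,0,0,0,0],
  [10,0,0,0,0,0,0],
  [10,0,0,0,0,0,0],
  [10,0,0,0,0,0,0],
  [10,0,0,0,0,0,0],
  [10,0,0,0,0,0,0],
  [10,0,0,0,0,0,0],
])

```text
time_s: 46.3
tool_pos: [0.6293, -0.16, 0.0168]
tool_rot: [180.0, -0.1, -20.4]
force: [0.0, -0.3, 0.0]
grip_width: 0.0216
```

>>> send_rows([
  [10,0,0,-8,0,0,0],
  [10,0,0,-15,0,0,0],
  [10,0,0,-25,0,0,0],
  [10,0,0,-30,0,0,0],
  [10,0,0,-20,0,0,0],
  [10,0,0,-10,0,0,0],
  [10,0,0,0,0,0,0],
  [10,0,0,0,0,0,0],
])

```text
time_s: 47.1
tool_pos: [0.6287, -0.1598, 0.1242]
tool_rot: [180.0, -0.0, -20.4]
force: [-0.7, 0.5, -0.8]
grip_width: 0.0216
```

```bash
python3 - <<'E'
from h import *
go((418.8,-221.3,120,-20.4),step=32);tilt(-20.4)
E
```

```text
t 47.1 pose [ 628.7 -159.8  124.2] [179.99  -0.   -20.43] F [-0.7  0.5 -0.8] w 21.6
(418.8, -221.3, 120, -20.4) | turn 0 x rz -0.0006 | shift 7 x [-25.04  18.69   0.6 ]
fix turn [ 0.0002 -0.0001 -0.0006]
```

>>> send_rows([
  [10,-15,11.2,0,0,0,0],
  [10,-26.7,19.9,0.6,0,0,0],
  [10,-26.7,19.9,0.6,0,0,0],
  [10,-26.7,19.9,0.6,0,0,0],
  [10,-26.7,19.9,0.6,0,0,0],
  [10,-26.7,19.9,0.6,0,0,0],
  [10,-26.7,19.9,0.6,0,0,0],
  [10,0,0,15,0,0,0],
  [10,0,0,15,0,0,0],
  [10,0,0,0,0,0,0],
  [10,0,0,0,0,0,0],
  [10,0,0,0,0,0,0],
])

```text
time_s: 48.3
tool_pos: [0.4198, -0.221, 0.0912]
tool_rot: [-180.0, -0.1, -20.4]
force: [0.4, -0.0, -1.4]
grip_width: 0.0219
```

```bash
python3 - <<'E'
from h import *
go((418.8,-221.3,66,-20.4),step=32);tilt(-20.4)
E
```

```text
t 48.3 pose [ 419.8 -221.    91.2] [-1.800e+02 -6.000e-02 -2.041e+01] F [ 0.4 -0.  -1.4] w 21.9
(418.8, -221.3, 66, -20.4) | turn 0 x rz -0.0001 | shift 1 x [-0.86  0.61 25.18]
fix turn [-0.     -0.0011 -0.0001]
```

>>> send_rows([
  [10,-0.6,0.4,8,0,0,0],
  [10,0,0,7,0,0,0],
  [10,0,0,5,0,0,0],
  [10,0,0,3,0,0,0],
  [10,0,0,0,0,0,0],
  [10,0,0,0,0,0,0],
  [10,0,0,0,0,0,0],
])

```text
time_s: 49.0
tool_pos: [0.419, -0.2214, 0.0682]
tool_rot: [180.0, -0.1, -20.4]
force: [-0.9, -0.1, -1.2]
grip_width: 0.0215
```

```bash
python3 - <<'E'
from h import *
go((418.8,-221.3,65,-20.4),step=32);tilt(-20.4)
E
```

```text
t 49.0 pose [ 419.  -221.4   68.2] [ 1.7999e+02 -9.0000e-02 -2.0430e+01] F [-0.9 -0.1 -1.2] w 21.5
(418.8, -221.3, 65, -20.4) | turn 0 x rz -0.0005 | shift 1 x [-0.22  0.02  3.21]
fix turn [ 0.0001 -0.0015 -0.0005]
```

>>> send_rows([
  [10,0,0,1.5,0,0,0],
  [10,0,0,1.2,0,0,0],
  [10,0,0,0.7,0,0,0],
  [10,0,0,0,0,0,0],
  [10,0,0,0,0,0,0],
])

```text
time_s: 49.5
tool_pos: [0.4189, -0.2213, 0.0648]
tool_rot: [180.0, -0.1, -20.4]
force: [-1.2, -0.5, 2.0]
grip_width: 0.0212
```

>>> send_rows([
  [45,0,0,0,0,0,0],
  [45,0,0,0,0,0,0],
  [45,0,0,0,0,0,0],
  [45,0,0,-10,0,0,0],
  [45,0,0,-25,0,0,0],
  [45,0,0,-35,0,0,0],
  [45,0,0,-35,0,0,0],
  [45,0,0,-20,0,0,0],
  [45,10,-35,0,0,0,0],
  [45,10,-35,0,0,0,0],
  [45,10,-35,0,0,0,0],
])

```text
time_s: 50.6
tool_pos: [0.4843, -0.1325, 0.1908]
tool_rot: [180.0, -0.2, -20.5]
force: [0.7, -0.7, -0.7]
grip_width: 0.0451
```

>>> send_rows([
  [45,10,-35,0,0,0,0],
  [45,10,-35,0,0,0,0],
  [45,10,-35,0,0,0,0],
  [45,10,-35,0,0,0,0],
  [45,10,-35,0,0,0,0],
  [45,10,-35,0,0,0,0],
  [45,10,-35,0,0,0,0],
  [45,10,-35,0,0,0,0],
  [45,0,0,0,0,0,0],
  [45,0,0,0,0,0,0],
  [45,0,0,0,0,0,0],
])

```text
time_s: 51.7
tool_pos: [0.6559, 0.0996, 0.1899]
tool_rot: [179.9, -0.1, -20.5]
force: [0.4, -0.5, 0.7]
grip_width: 0.0451
```

```bash
python3 - <<'E'
from h import *
go((500,150,190,-20.4))
t=grab("top").astype(np.uint8);s=grab("side").astype(np.uint8)
a=cv2.resize(t[175:305,360:520,::-1],None,fx=5,fy=5,interpolation=cv2.INTER_CUBIC)[:,:800]
cv2.imwrite("pics/f_top.png",a[:600])
cv2.imwrite("pics/f_side.png",cv2.resize(s[80:200,340:450,::-1],None,fx=5,fy=5,interpolation=cv2.INTER_CUBIC))
M["round_tray"]=[cyl(.14,0,.012)]
satfit("top","follower",.4188,-.2213,0,.048);satfit("side","follower",.4188,-.2213,0,.048)
E
```

```text
t 51.7 pose [655.9  99.6 189.9] [ 1.7992e+02 -8.0000e-02 -2.0510e+01] F [ 0.4 -0.5  0.7] w 45.1
(500, 150, 190, -20.4) | turn 0 x rz -0.002 | shift 5 x [-3.275e+01  1.420e+00 -3.000e-02]
top follower [ 420. -221.] 2.4 err 0.071
side follower [ 419.6 -217.4] -20.2 err 0.117
```

View pics/f_top.png

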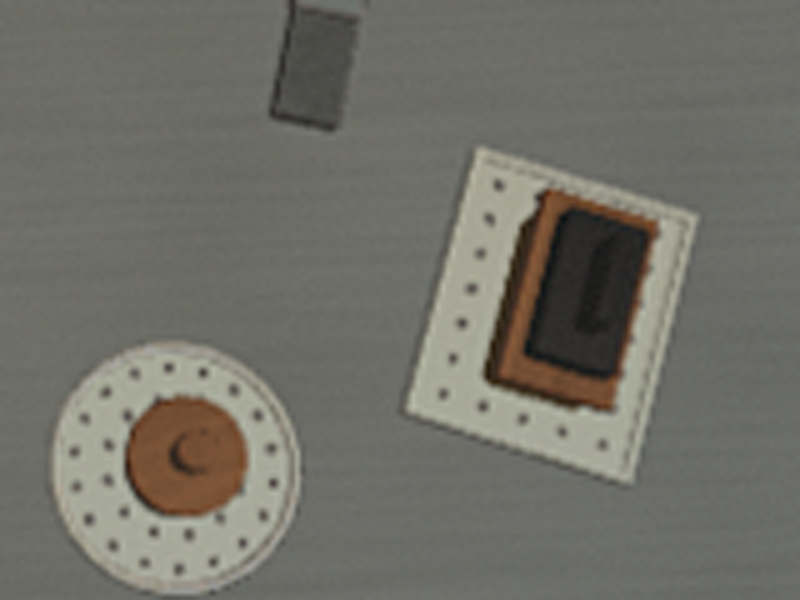

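View pics/f_side.png

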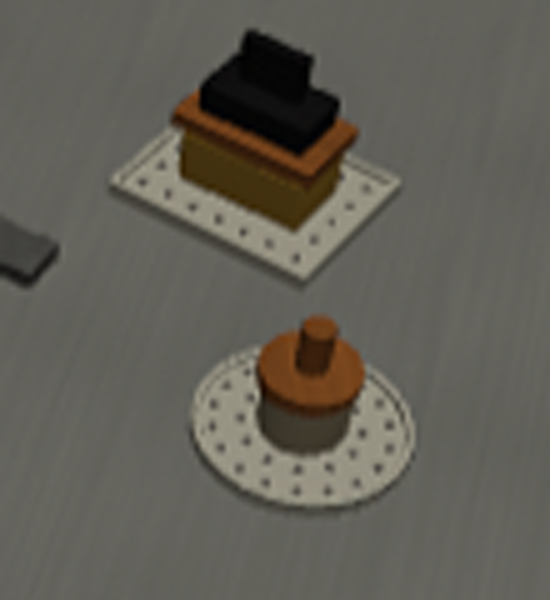

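Both stacks stand as asked: board and weight are aligned in the rectangular tray (weight near (590,293) in the top crop), and the follower is knob up on the round cheese at (187,455). The arm is clear, so I'm handing in.

```bash
python3 -c "
from cell import env
print(env.sign_off())"
```

```text
the job is handed in; nothing more can be done
None
```

Both cheeses are set to press, and I handed the job in at about 52 s of the 134 s allowed. The loaf, board and weight are stacked in the rectangular tray. The larger cream cheese and the follower, knob up, are in the round tray. Everything is released and the arm is clear.

**Final pictures:** Both final views show the stacks upright. In the top view the board and weight lie lengthways with the tray; I measured yaw of about −20° for the tray, the board and the weight.

**Centring in the rectangular tray:** From the top camera, the loaf is about 2 mm off the tray centre. The board is about 2–4 mm off. The weight is about 5 mm off as measured, or about 3 mm once the visible side face is allowed for. The arm's own readings at release put all three within about 1 mm of the target.

**Centring in the round tray:** The round cheese and the follower are each about 2 mm off the tray centre, and within about 1 mm of each other in the top view.

**Checks that failed or disagreed:**
- The side-camera fit of the board failed because it merges with the cheese in colour.
- The side fit of the follower read about 3 mm off in y, compared with the top fit.
- The two cameras differ by about 2 mm in y, which matches the stated calibration error.
- I did not re-measure the jar, cup and brush at the end. No contact with them was planned.

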